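# Cap the blue sample jar and run it on the touch mixer

## Task

Mix the sample in the blue-capped jar: with the jar still standing in the rack, screw its cap clockwise fully tight, then lift the jar, keep it upright, and slide it about on the mixer's drive disc until the socket hidden under its foot drops over the off-centre drive post and the foot sits flat on the disc. Then press the jar down as far as the sprung head goes and finish like that, still gripping the jar and holding it down, because the mixer only runs while it is pressed. Leave the other two jars and the loose bottle, cup, dish and pipette where they are.

Things in the scene. Friction and masses are not known exactly. Their poses are not given: they have to be found in the camera images.
- blue_jar_mid (a point): Centre, half-way up, of the loose mixing jar with the blue cap; z axis up the jar. 0.24 to 0.38 kg, 94 mm tall: at the bottom a black square foot 58 x 58 x 20 mm, then a white round body 46 mm across, on top the blue screw cap, the natural place to grip it. The foot's underside is 47 mm below this point.
- blue_cap_mid (a point): Centre of the ribbed blue screw cap: a cylinder 50 mm across and 26 mm high, 34 mm above the jar's centre. The white stripe on its top points to the white tick on the foot's edge when the cap is tight.
- blue_jar_foot (a point): Centre of the underside of the blue jar's foot: the mouth of a round blind socket, 13 mm across and 13 mm deep, that fits over the mixer's drive post; z axis up the jar.
- blue_cap (a joint): Turn of the blue cap on its jar, in rad, growing as it is turned clockwise seen from above (tightened). Tight against its stop at 1.6; starts somewhere from 0.2 to 0.7. It turns stiffly (0.05 N m) and stays where it is left; it does not rise or sink as it turns and cannot come off.
- disc_top (a point): Centre of the upper face of the mixer's aluminium drive disc, 68 mm across, 125 mm above the bench with the head up; z axis up; it moves down with the head. The mixer is a white box 165 x 135 mm with a dark blue front, fixed to the bench. On the disc stands a black post, 10 mm across, 9.5 mm high, its tip tapering to 6 mm over the last 3 mm (see mixer_top).
- touch_head (a joint): How far the sprung head (disc and post together) is pressed straight down, in m: 0 up, 0.006 at the bottom stop. The spring resists with about 6 N as it starts to move and 13 N at the bottom, so the jar's own weight does not press it.
- mixer_top (a point): Fixed point on the mixer's axis, 125 mm above the bench, where the disc's centre lies with the head up. The drive post stands 5 mm off this axis, in a direction that differs each time and is not given: it can be seen from above before the jar covers it, or felt for with the jar's foot. Disc and post do not turn unless forced (some 30 N sideways).
- jar_rack: Grey rack fixed to the bench, 100 mm (x) by 330 mm (y) and 22 mm high; origin at the centre of its underside. Three square wells, 61 mm wide and 14 mm deep, in a row along its y axis 105 mm apart, the middle one at the origin, hold the jars' feet so that they cannot turn. The floor of a well is 8 mm above the bench; the three jars stand in the wells in any order.
- red_jar_mid (a point): Centre, half-way up, of the jar with the red cap, same size as the blue one, in another well of the rack; to be left alone.
- green_jar_mid (a point): Centre, half-way up, of the jar with the green cap, same size, in the third well; to be left alone.
- reagent_bottle_mid (a point): Centre of a loose brown reagent bottle, 68 mm across and 160 mm tall, towards the back of the bench; to be left alone.
- purple_cup_mid (a point): Centre of a loose purple specimen cup, 84 mm across and 75 mm tall, towards the back of the bench; to be left alone.
- petri_dish_mid (a point): Centre of a loose closed petri dish, 91 mm across and 15 mm high, in front of the robot; to be left alone.
- pipette_mid (a point): Middle of a loose hand pipette lying on the bench, 265 mm long and 26 mm high, its x axis towards the tip; to be left alone.
There are look-alikes about, which are no part of the job. What is shaped like the part that bears blue_jar_mid but yellow is not meant.

How it is judged:
By the outcome, as a careful person would: the job done as asked, in the order asked, and still so for the second after the job is handed in, while the arm keeps its last pose, push and grip.
It also fails if it takes over 58 s, if anything falls off the work surface, if the arm or the gripper's body presses on something with over 40 N, if the wrist force passes 120 N, or if a joint passes its speed limit or range.

## Robot

A 6-joint arm with a two-finger parallel gripper is mounted at the origin on the work surface. World frame = base frame: x ahead of the robot, y to its left, z up, the work surface at z = 0. Lengths are in m, angles in rad, forces in N, time in s.
With the tool pointing down it reaches from about 0.25 to 0.725 m from the base axis. Payload 9.7 kg.
Tool frame: the origin (TCP) lies midway between the tips of the shut fingers; the grasp point (between the pads) lies behind it (ctrl.hold_point_z is the z of the grasp point in the tool frame, in m); z points along the fingers, y is the line along which they close (so a half turn about z gives the same grasp; the last joint's range is limited). The gripper opens to 85 mm and grips with 20 to 120 N. Pads are 22 mm wide; open, the fingers measure 114 mm over their backs; the gripper's body (76 mm by 85 mm) begins 54 mm behind the grasp point. The pads swing forward as they close: fully open they stand 13 mm farther back than shut.
Start: joints at [1.194, 0.087, 0.176, 1.66, 0, 1.571], TCP at [0.202, 0.511, 0.231] pointing down, gripper open.
Joint ranges: [-3.13, 3.13], [-0.85, 1.81], [-1.15, 1.24], [-2.2, 2.28], [-1.44, 1.52], [-3.14, 3.14]. Speed limits (rad/s): [2.22, 2.22, 2.57, 3.14, 3.14, 3.14].

## Interface

Orientations are given as a 3x3 rotation matrix whose columns are the frame's x, y, z axes.
In Python, from station import ctrl gives the robot as it stands.
- The arm moves only by the tool servo_tool, never from a script. Its argument "increments" is a list of rows, each a list of 6 numbers: the shift along the tool's x, y, z in cm, then the turn, a rotation vector about the tool's x, y, z in degrees. A call has 1 to 5 rows; each row is the pose to reach, as a shift and turn from the pose commanded when the call began, along the tool's axes at that moment; what a row does not reach only later rows make up. A row lasts 1/8 s, in which the tool goes at most 62.5 mm and 10.7 degrees, less where a joint would pass 70% of its speed; a pose out of reach is approached as far as the arm can. A call with a gripper value outside its range is refused whole. "gripper" is the gripper command: -1 is shut, 1 is fully open, values between are in proportion, set as the call begins (left out, the last holds). The fingers move at their own pace and stop on an object; the grip force is fixed at half the most. Time passes only in rows, so rows that repeat a pose let the fingers close. It gives the time, the measured TCP pose, the force, the opening and the grip force at its end, in the units of the state.
- ctrl.get_obs(): the state, without advancing time (a new reading comes with each control period).
- ctrl.get_image(name): name is "scene" or "top" or "wrist"; returns the picture (420x560x3 uint8, blue, green, red); there is no depth.
- ctrl.camera_info(name): a dict with "mtx" (3x3 intrinsics, pixels), "rvec" (rotation vector, rad) and "tvec" (3), from world to camera coordinates, as OpenCV has them; the wrist camera has in their place "hand_eye" (4x4, takes a point from camera to tool coordinates, whose origin is the TCP and whose axes are the flange's). Camera axes: x right, y down, z forward; pixel columns grow to the right and rows downward; lengths in m; the calibration is good to about 2 mm. A picture is of the moment at which its call begins: read the wrist's pose just before it. camera_info takes no time and is no camera call.
- ctrl.hand_in(): hands the job in; it is judged then, once.
The state is a dict: "clock": time; "joints": joint angles; "dq": joint speeds; "tau": joint torques, N m; "position": TCP position; "tool_rot": TCP orientation; "wrist_force": force on the tool from outside, world axes, zero at the start; "torque": the same for the moment, N m; "finger_gap": opening from 0.0 (shut) to 1.0 (fully open); "grip_force": force on a finger pad.
Only numpy, scipy, OpenCV 4.12 (cv2) and the standard library are available. Lean on these libraries where they do the work, as an engineer would, in place of code of your own. Each camera call takes 0.05 s, during which the arm holds its last target. There are 200 camera calls.

## Working session

There is one attempt and no reset: what is moved stays moved. The work goes in short steps, Python scripts to look and compute and a tool call to move; the robot and the scene stay as the last step left them, time stands still between calls to the robot, and variables do not carry over. Pictures are saved under pics/ and viewed, at most 10 in all, crops included, and the job is handed in when it is done.

Besides the shell and the picture viewer there is one more tool, called as a command line: name --pt "numbers of a row" for each row, then --argument value for the rest. servo_tool: Moves the arm, as the interface text tells. Its arguments: {"type":"object","properties":{"increments":{"type":"array","items":{"type":"array","items":{"type":"number"}}},"gripper":{"type":"number"}},"required":["increments"]}

```bash
mkdir -p pics; ls; python3 - <<'E'
from station import ctrl
import cv2,numpy as np
print(ctrl.get_obs(), ctrl.hold_point_z)
for n in ("scene","top"):
    im=ctrl.get_image(n); cv2.imwrite(f"pics/{n}0.png",im); print(n,ctrl.camera_info(n))
print(ctrl.camera_info("wrist"))
a=cv2.imread("pics/scene0.png");b=cv2.imread("pics/top0.png")
E
```

```text
pics
{'clock': 0.0, 'joints': array([ 1.19402178e+00,  8.74516447e-02,  1.75101673e-01,  1.65979159e+00,
       -2.20462458e-05,  1.57076220e+00]), 'dq': array([ 0.00020736, -0.00101118,  0.0001497 , -0.00019559, -0.00024735,
        0.00022852]), 'tau': array([ 1.05775111e-03, -5.20385993e+01,  4.64806366e+01,  1.60574808e-02,
        1.02458800e-04, -7.51021986e-06]), 'position': array([0.20227619, 0.51119768, 0.23057105]), 'tool_rot': array([[-9.29868753e-01,  3.67891120e-01, -4.74443524e-04],
       [ 3.67891425e-01,  9.29867901e-01, -1.25898697e-03],
       [-2.20003214e-05, -1.34523635e-03, -9.99999095e-01]]), 'wrist_force': array([-0.24865527, -0.26019706, -0.35789096]), 'torque': array([-0.02699523, -0.0453631 ,  0.00039436]), 'grip_force': 0.0, 'finger_gap': 1.0029400179237993} -0.0187
scene {'mtx': array([[417.70092452,   0.        , 275.40309218],
       [  0.        , 417.70092452, 212.97715104],
       [  0.        ,   0.        ,   1.        ]]), 'rvec': array([ 1.9613421 ,  1.35231471, -0.59448507]), 'tvec': array([-0.15746415, -0.26855509,  1.37424944])}
top {'mtx': array([[412.22093427,   0.        , 280.15313633],
       [  0.        , 412.22093427, 211.62879922],
       [  0.        ,   0.        ,   1.        ]]), 'rvec': array([ 2.16363262, -2.22572473,  0.0479005 ]), 'tvec': array([-0.00664903,  0.51725927,  1.05932944])}
{'mtx': array([[372.25494482,   0.        , 274.50861568],
       [  0.        , 372.25494482, 202.84690516],
       [  0.        ,   0.        ,   1.        ]]), 'hand_eye': array([[ 3.16677433e-04, -9.56955596e-01, -2.90234193e-01,
         7.35513928e-02],
       [ 9.99999937e-01,  2.56473679e-04,  2.45468975e-04,
        -1.67946040e-03],
       [-1.60465478e-04, -2.90234252e-01,  9.56955617e-01,
        -1.42980504e-01],
       [ 0.00000000e+00,  0.00000000e+00,  0.00000000e+00,
         1.00000000e+00]])}
```

View pics/top0.png

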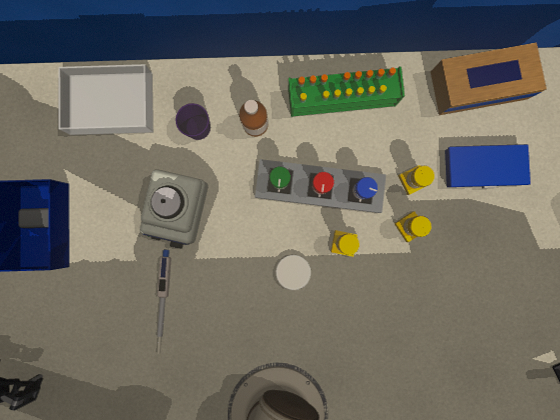

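View pics/scene0.png

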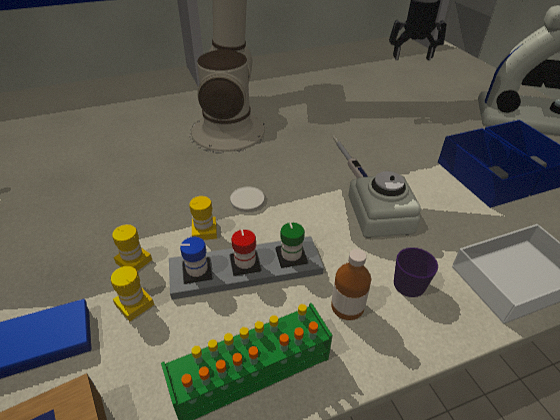

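```bash
cat > h.py <<'E'
import cv2,numpy as np
from station import ctrl
def cam(n):
    c=ctrl.camera_info(n)
    if n=="wrist":
        o=ctrl.get_obs(); T=np.eye(4);T[:3,:3]=o["tool_rot"];T[:3,3]=o["position"]
        W=T@c["hand_eye"]; R=W[:3,:3].T; return c["mtx"],R,-R@W[:3,3]
    return c["mtx"],cv2.Rodrigues(c["rvec"])[0],c["tvec"]
def bp(C,uv,z):
    K,R,t=C; d=R.T@np.linalg.solve(K,[*uv,1]); o=-R.T@t
    return o+d*(z-o[2])/d[2]
def pj(C,p):
    K,R,t=C; q=K@(R@np.asarray(p)+t); return q[:2]/q[2]
def blob(mask):
    n,l,s,c=cv2.connectedComponentsWithStats(mask.astype(np.uint8))
    i=1+np.argmax(s[1:,4]); return c[i],s[i]
E
python3 - <<'E'
from h import *
a=cv2.imread("pics/top0.png");C=cam("top");S=cam("scene");s=cv2.imread("pics/scene0.png")
h=cv2.cvtColor(a,cv2.COLOR_BGR2HSV)
def m(lo,hi,x0,x1,y0,y1):
    k=np.zeros(a.shape[:2],bool); k[y0:y1,x0:x1]=1
    return k&(h[...,0]>=lo)&(h[...,0]<=hi)&(h[...,1]>130)&(h[...,2]>60)
for n,mm in (("blue",m(105,130,345,390,165,210)),("green",m(50,75,262,300,160,195)),("red",m(0,8,305,342,165,200))):
    c,st=blob(mm); print(n,c,st,bp(C,c,.100))
for n,p in (("disc",(164,201)),("post",(163,200))): print(n,bp(C,p,.125))
for n,p in (("mix",(388,184)),): print(n,bp(S,p,.125))
A=cv2.resize(a[150:220,245:395],None,fx=5.3,fy=5.3,interpolation=cv2.INTER_CUBIC)
M=cv2.resize(a[180:225,140:190],None,fx=5,fy=5,interpolation=cv2.INTER_CUBIC)
B=cv2.resize(s[165:202,365:412],None,fx=6,fy=5.5,interpolation=cv2.INTER_CUBIC)
o=np.zeros((600,800,3),np.uint8);o[:A.shape[0],:A.shape[1]]=A
o[372:372+M.shape[0],:M.shape[1]]=M;o[372:372+B.shape[0],300:300+B.shape[1]]=B
cv2.imwrite("pics/c1.png",o)
E
```

```text
blue [366.11688312 187.17857143] [357 177  20  21 308] [ 0.56531722 -0.22875384  0.1       ]
green [279.83870968 176.17204301] [270 167  20  21 279] [ 0.59772157 -0.02325242  0.1       ]
red [322.79591837 181.86880466] [313 172  21  22 343] [ 0.58104756 -0.12567431  0.1       ]
disc [0.54394839 0.24844535 0.125     ]
post [0.54635368 0.25074667 0.125     ]
mix [0.55718806 0.2336553  0.125     ]
```

View pics/c1.png

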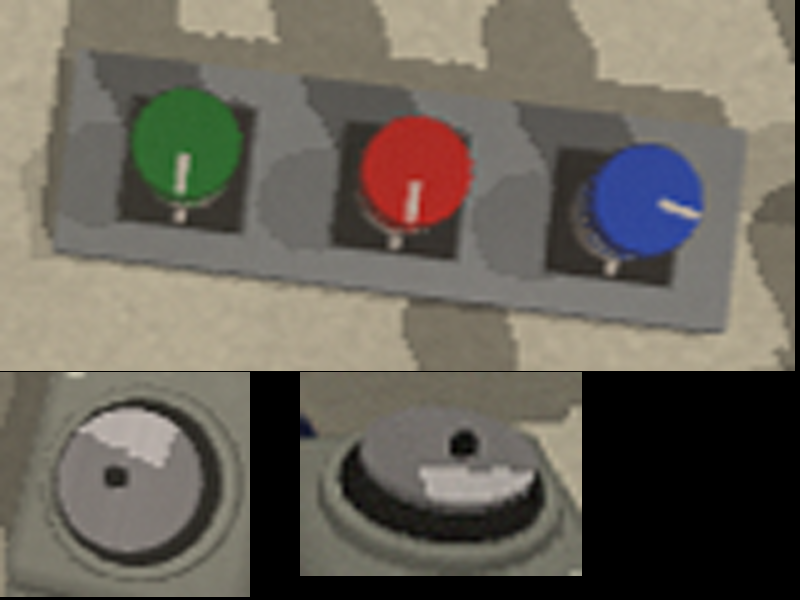

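Rack jars: green (280,177), red (323,182) and blue (366,188). The yellow ones at (425,177), (420,226) and (347,244) are look-alikes. The blue jar at (366,188) is the one meant: the crop shows its blue cap, the stripe pointing right and the foot tick pointing down, so the stripe needs about 80° clockwise. The mixer's post lies towards +y of the disc centre. I'll look at it more closely with the wrist camera on the way.

servo_tool --pt "-6 -1.7 0 0 0 0" --pt "-12 -3.4 0 0 0 0" --pt "-18 -5.1 0 0 0 0" --pt "-24 -6.8 0 0 0 0" --pt "-30 -8.5 0 0 0 0" --gripper 1

```text
clock: 0.72
position: [0.4514, 0.3205, 0.231]
tool_rot: [[-0.93, 0.368, -0.0], [0.368, 0.93, -0.0], [0.0, -0.0, -1.0]]
wrist_force: [1.1, 0.6, -0.6]
finger_gap: 0.997
grip_force: 0.0
```

servo_tool --pt "-6 -1.7 -0.5 0 0 0" --pt "-11.8 -3.4 -0.5 0 0 0" --pt "-11.8 -3.4 -0.5 0 0 0" --pt "-11.8 -3.4 -0.5 0 0 0"

```text
clock: 1.23
position: [0.5471, 0.2468, 0.2357]
tool_rot: [[-0.93, 0.369, -0.001], [0.369, 0.93, -0.0], [0.001, -0.001, -1.0]]
wrist_force: [-0.1, 0.1, 0.1]
finger_gap: 1.0
grip_force: 0.0
```

```bash
python3 - <<'E'
from h import *
o=ctrl.get_obs();C=cam("wrist");im=ctrl.get_image("wrist");cv2.imwrite("pics/w1.png",im)
print(o["clock"],o["joints"],o["position"],o["tool_rot"]); np.savez("w1.npz",K=C[0],R=C[1],t=C[2])
E
```

```text
1.225 [4.23683111e-01 2.14213140e-01 3.27526781e-01 1.68530181e+00
 2.18636099e-04 8.01235683e-01] [0.54709032 0.2468047  0.23572837] [[-9.29569026e-01  3.68646228e-01 -1.17634900e-03]
 [ 3.68646785e-01  9.29569504e-01 -2.90687646e-04]
 [ 9.86337251e-04 -7.03871509e-04 -9.99999266e-01]]
```

View pics/w1.png

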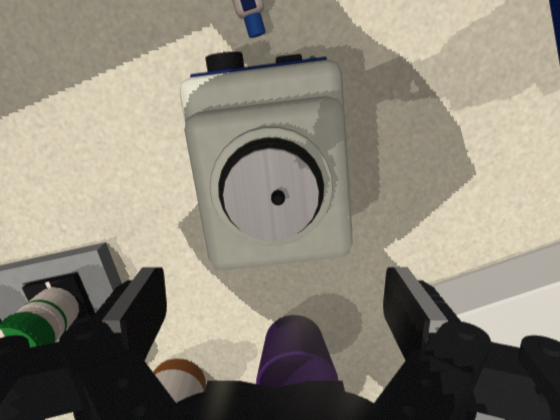

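The wrist view shows the disc centred at about (271,195) and the post at (278,198). I'll fit both precisely.

```bash
python3 - <<'E'
from h import *
d=np.load("w1.npz");C=(d["K"],d["R"],d["t"]);im=cv2.imread("pics/w1.png")
g=cv2.cvtColor(im,cv2.COLOR_BGR2GRAY)
w=np.zeros_like(g);w[183:213,262:295]=1
c,s=blob((g<60)&(w>0));print("post",c,s)
# bounds: base at .125 to tip .1345; blob centre ~ mid z
post=bp(C,c,.1315);print(post)
# disc: project circle, maximise edge contrast
G=cv2.GaussianBlur(g,(3,3),0).astype(float);best=[]
th=np.linspace(0,2*np.pi,180)
for x in np.arange(-.01,.0101,.0005):
  for y in np.arange(-.01,.0101,.0005):
    v=0
    for r,sg in((.033,1),(.0355,-1)):
      P=np.array([pj(C,(.545+x+r*np.cos(t),.246+y+r*np.sin(t),.125)) for t in th[::3]])
      v+=sg*cv2.remap(G.astype(np.float32),P[:,0].astype(np.float32).reshape(-1,1),P[:,1].astype(np.float32).reshape(-1,1),1).mean()
    best.append((v,.545+x,.246+y))
best.sort(reverse=True);print(best[:3])
b=best[0];v=post[:2]-b[1:];print(v,np.linalg.norm(v),np.degrees(np.arctan2(v[1],v[0])))
# jar
o=ctrl.get_obs();print("to above jar in tool axes cm",100*o["tool_rot"].T@(np.array([.565,-.229,.19])-o["position"]))
E
```

```text
post [277.52469136 197.05555556] [271 190  14  15 162]
[0.54457921 0.2482233  0.1315    ]
[(np.float32(59.35154), np.float64(0.544), np.float64(0.243)), (np.float32(58.64672), np.float64(0.544), np.float64(0.2435)), (np.float32(57.782715), np.float64(0.5445000000000001), np.float64(0.243))]
[0.00057921 0.0052233 ] 0.005255316094679311 83.672356642761
to above jar in tool axes cm [-19.21238547 -43.62834117   4.60839503]
```

servo_tool --pt "-2.4 -5.5 0.5 0 0 0" --pt "-4.8 -11 1 0 0 0" --pt "-7.2 -16.4 1.5 0 0 0" --pt "-9.6 -21.8 2 0 0 0" --pt "-12 -27.2 2.5 0 0 0"

```text
clock: 1.9
position: [0.5583, -0.0504, 0.2116]
tool_rot: [[-0.931, 0.366, 0.001], [0.366, 0.931, 0.0], [-0.001, 0.0, -1.0]]
wrist_force: [1.6, 0.7, -0.0]
finger_gap: 0.999
grip_force: 0.0
```

servo_tool --pt "-2.4 -5.5 0.7 0 0 0" --pt "-4.8 -11 1.4 0 0 0" --pt "-7.2 -16.4 2.1 0 0 0" --pt "-7.2 -16.4 2.1 0 0 0" --pt "-7.2 -16.4 2.1 0 0 0"

```text
clock: 2.52
position: [0.5654, -0.2279, 0.1905]
tool_rot: [[-0.93, 0.367, 0.0], [0.367, 0.93, 0.0], [0.0, 0.0, -1.0]]
wrist_force: [0.3, -0.4, 0.1]
finger_gap: 0.999
grip_force: 0.0
```

```bash
python3 - <<'E'
from h import *
o=ctrl.get_obs();C=cam("wrist");im=ctrl.get_image("wrist");cv2.imwrite("pics/w2.png",im)
print(o["clock"],o["joints"],o["position"]); np.savez("w2.npz",K=C[0],R=C[1],t=C[2])
h=cv2.cvtColor(im,cv2.COLOR_BGR2HSV)
k=(h[...,0]>=105)&(h[...,0]<=130)&(h[...,1]>130)&(h[...,2]>40)
k=cv2.morphologyEx(k.astype(np.uint8),cv2.MORPH_CLOSE,np.ones((9,9)))
c,s=blob(k);print(c,s,bp(C,c,.098),bp(C,c,.102))
T=np.load("w2.npz")
E
```

```text
2.525 [-3.83323529e-01  2.20755492e-01  2.47338605e-01  1.59746891e+00
  3.47678242e-04 -7.43780912e-03] [ 0.56540264 -0.22790398  0.1904821 ]
[270.3021322  206.22579957] [ 232  167   78   79 4690] [ 0.56397697 -0.23204346  0.098     ] [ 0.56282837 -0.23154187  0.102     ]
```

View pics/w2.png

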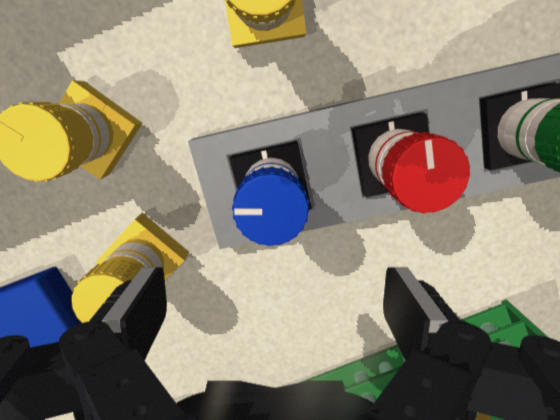

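```bash
python3 - <<'E'
from h import *
from scipy.optimize import minimize
d=np.load("w2.npz");C=(d["K"],d["R"],d["t"]);im=cv2.imread("pics/w2.png")
h=cv2.cvtColor(im,cv2.COLOR_BGR2HSV)
k=((h[...,0]>=105)&(h[...,0]<=130)&(h[...,1]>130)&(h[...,2]>40)).astype(np.uint8)
k[:150]=0;k[260:]=0;k[:,:225]=0;k[:,320:]=0
k=cv2.morphologyEx(k,cv2.MORPH_CLOSE,np.ones((9,9)))
th=np.linspace(0,2*np.pi,72,endpoint=False)
def sil(x,y):  # silhouette of whole cap cylinder
    P=np.array([pj(C,(x+.025*np.cos(t),y+.025*np.sin(t),z)) for z in(.076,.102) for t in th])
    m=np.zeros_like(k);cv2.fillConvexPoly(m,np.round(cv2.convexHull(P.astype(np.float32))*16).astype(int),1,cv2.LINE_8,4);return m
r=sorted(((sil(x,y)!=k).sum(),round(x,4),round(y,4)) for x in np.arange(.556,.572,.0005) for y in np.arange(-.238,-.222,.0005))
print(r[:4],k.sum())
o=ctrl.get_obs()
print(100*o["tool_rot"].T@(np.array([r[0][1],r[0][2],.066])-o["position"]))
E
```

```text
[(np.int64(279), np.float64(0.565), np.float64(-0.2325)), (np.int64(293), np.float64(0.5655), np.float64(-0.2325)), (np.int64(297), np.float64(0.5645), np.float64(-0.2325)), (np.int64(297), np.float64(0.5655), np.float64(-0.233))] 4690
[-0.12744283 -0.49205048 12.47290794]
```

servo_tool --pt "-0.1 -0.4 4 0 0 0" --pt "-0.1 -0.4 8.5 0 0 0" --pt "-0.1 -0.4 11.5 0 0 0" --pt "-0.1 -0.4 12.4 0 0 0" --pt "-0.1 -0.4 12.4 0 0 0"

```text
clock: 3.2
position: [0.5652, -0.2322, 0.0671]
tool_rot: [[-0.93, 0.367, 0.001], [0.367, 0.93, -0.0], [-0.001, 0.0, -1.0]]
wrist_force: [-0.5, -0.2, 0.8]
finger_gap: 1.001
grip_force: 0.0
```

servo_tool --pt "0 0 0 0 0 0" --pt "0 0 0 0 0 0" --pt "0 0 0 0 0 0" --pt "0 0 0 0 0 0" --gripper 0.24

```text
clock: 3.7
position: [0.5652, -0.2331, 0.0668]
tool_rot: [[-0.93, 0.368, 0.001], [0.368, 0.93, 0.0], [-0.001, 0.0, -1.0]]
wrist_force: [1.6, 1.8, 1.2]
finger_gap: 0.625
grip_force: 1.1
```

servo_tool --pt "0 0.2 0 0 0 0" --pt "0 0.2 0 0 0 0"

```text
clock: 3.95
position: [0.5654, -0.2313, 0.066]
tool_rot: [[-0.93, 0.368, -0.001], [0.368, 0.93, -0.0], [0.001, -0.0, -1.0]]
wrist_force: [-0.0, 0.3, 0.1]
finger_gap: 0.622
grip_force: 0.0
```

servo_tool --pt "0 0 0 0 0 0" --pt "0 0 0 0 0 0" --pt "0 0 0 0 0 0" --pt "0 0 0 0 0 0" --gripper -1

```text
clock: 4.45
position: [0.5656, -0.2313, 0.0664]
tool_rot: [[-0.93, 0.368, 0.0], [0.368, 0.93, 0.0], [-0.0, 0.0, -1.0]]
wrist_force: [0.2, 1.3, 2.6]
finger_gap: 0.57
grip_force: 62.1
```

servo_tool --pt "0 0 0 0 0 8" --pt "0 0 0 0 0 16" --pt "0 0 0 0 0 24" --pt "0 0 0 0 0 32" --pt "0 0 0 0 0 40"

```text
clock: 5.08
position: [0.5658, -0.2313, 0.0664]
tool_rot: [[-0.472, 0.882, 0.0], [0.882, 0.472, -0.0], [-0.0, 0.0, -1.0]]
wrist_force: [1.0, 2.1, 1.0]
finger_gap: 0.571
grip_force: 62.1
```

servo_tool --pt "0 0 0 0 0 8" --pt "0 0 0 0 0 16" --pt "0 0 0 0 0 24" --pt "0 0 0 0 0 30" --pt "0 0 0 0 0 30"

```text
clock: 5.7
position: [0.5657, -0.2312, 0.0664]
tool_rot: [[0.027, 1.0, 0.0], [1.0, -0.027, 0.0], [0.0, 0.0, -1.0]]
wrist_force: [0.4, 2.6, 1.9]
finger_gap: 0.572
grip_force: 62.1
```

```bash
python3 - <<'E'
from h import *
o=ctrl.get_obs();print({k:np.round(v,3) for k,v in o.items() if k!="tau"})
im=ctrl.get_image("wrist");cv2.imwrite("pics/w3.png",im)
E
```

```text
{'clock': np.float64(5.7), 'joints': array([-0.388,  0.231,  0.02 ,  1.36 ,  0.   ,  1.21 ]), 'dq': array([-0.002,  0.001, -0.001,  0.004, -0.002, -0.059]), 'position': array([ 0.566, -0.231,  0.066]), 'tool_rot': array([[ 0.027,  1.   ,  0.   ],
       [ 1.   , -0.027,  0.   ],
       [ 0.   ,  0.   , -1.   ]]), 'wrist_force': array([0.4  , 2.632, 1.852]), 'torque': array([ 0.398, -0.155, -0.092]), 'grip_force': np.float64(62.051), 'finger_gap': np.float64(0.572)}
```

servo_tool --pt "0 0 0 0 0 4" --pt "0 0 0 0 0 8"

```text
clock: 6.0
position: [0.5658, -0.2313, 0.0664]
tool_rot: [[0.166, 0.986, 0.0], [0.986, -0.166, -0.0], [0.0, 0.0, -1.0]]
wrist_force: [1.7, 2.3, 1.9]
finger_gap: 0.569
grip_force: 62.1
```

```bash
python3 -c "
from h import *
o=ctrl.get_obs();print(o['torque'],o['wrist_force'],o['joints'][5],o['tau'][5],o['tool_rot'][0])"
```

```text
[ 0.25612275 -0.28170158 -0.02924035] [1.65552796 2.25373462 1.89623555] 1.3494780582145058 -0.8820784650743008 [1.66107882e-01 9.86107471e-01 4.75665815e-04]
```

servo_tool --pt "0 0 0 0 0 3" --pt "0 0 0 0 0 5"

```text
clock: 6.25
position: [0.5659, -0.2312, 0.0664]
tool_rot: [[0.25, 0.968, 0.001], [0.968, -0.25, 0.0], [0.0, 0.001, -1.0]]
wrist_force: [3.0, 2.2, 2.8]
finger_gap: 0.572
grip_force: 62.0
```

```bash
python3 -c "
from h import *
o=ctrl.get_obs();print(o['torque'],o['wrist_force'],o['joints'][5],o['tau'][5],o['tool_rot'][0])"
```

```text
[ 0.47375006 -0.54712441  1.71688331] [2.96906686 2.22347804 2.78590189] 1.4351702434492013 1.4030244201421738 [2.4962014e-01 9.6834355e-01 7.4461327e-04]
```

servo_tool --pt "0 0 0 0 0 -1" --pt "0 0 0 0 0 -1"

```text
clock: 6.5
position: [0.5659, -0.2312, 0.0664]
tool_rot: [[0.233, 0.972, 0.001], [0.972, -0.233, 0.0], [0.0, 0.001, -1.0]]
wrist_force: [5.3, 3.7, 1.9]
finger_gap: 0.571
grip_force: 62.1
```

```bash
python3 -c "
from h import *
o=ctrl.get_obs();print(o['torque'],o['wrist_force'],o['joints'][5],o['tau'][5])"
```

```text
[ 0.70638834 -0.78749111  1.12231732] [5.31148679 3.73187829 1.93973072] 1.4178883777101632 0.9469859674572945
```

servo_tool --pt "0 0 -1 0 0 0" --pt "0 0 -2.5 0 0 0" --pt "0 0 -6 0 0 0" --pt "0 0 -11 0 0 0" --pt "0 0 -16 0 0 0"

```text
clock: 7.12
position: [0.5644, -0.2317, 0.2273]
tool_rot: [[0.236, 0.972, -0.002], [0.972, -0.236, -0.0], [-0.001, -0.002, -1.0]]
wrist_force: [1.7, -0.5, -2.1]
finger_gap: 0.566
grip_force: 68.2
```

servo_tool --pt "0 0 0 0 0 0" --pt "0 0 0 0 0 0"

```text
clock: 7.38
position: [0.565, -0.2316, 0.2251]
tool_rot: [[0.236, 0.972, -0.002], [0.972, -0.236, 0.0], [-0.0, -0.002, -1.0]]
wrist_force: [0.1, -1.0, -3.1]
finger_gap: 0.57
grip_force: 68.5
```

```bash
python3 - <<'E'
from h import *
o=ctrl.get_obs();print(o['torque'],o['wrist_force'],o["position"])
a=cv2.resize(ctrl.get_image("scene")[130:300,100:350],None,fx=2.2,fy=2.2,interpolation=cv2.INTER_CUBIC)
b=ctrl.get_image("wrist")
o=np.zeros((600,800,3),np.uint8);o[:a.shape[0],:a.shape[1]]=a
bb=b[190:410,150:400];o[374:374+220,:250]=bb
cv2.imwrite("pics/c4.png",o)
E
```

```text
[-0.02610885  0.02778836  0.00997569] [ 0.14771172 -1.02086499 -3.1431734 ] [ 0.56498266 -0.23158198  0.22510032]
```

View pics/c4.png

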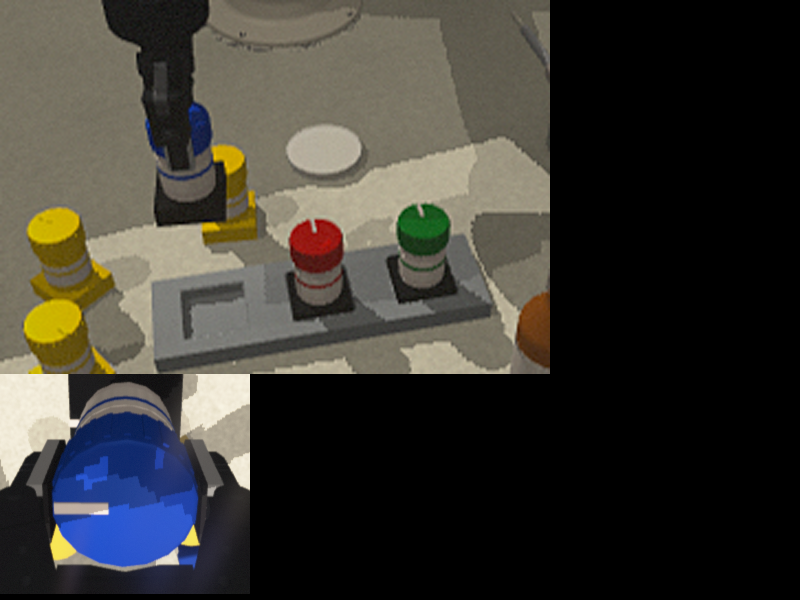

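```bash
python3 - <<'E'
from h import *
b=cv2.imread("pics/c4.png")[374:594,:250]
c=ctrl.camera_info("wrist");H=np.linalg.inv(c["hand_eye"]);C=(c["mtx"],H[:3,:3],H[:3,3])
h=cv2.cvtColor(b,cv2.COLOR_BGR2HSV)
k=((h[...,0]>=100)&(h[...,0]<=130)&(h[...,1]>110)&(h[...,2]>50)).astype(np.uint8)
k=cv2.morphologyEx(k,cv2.MORPH_CLOSE,np.ones((11,11)))
n,l,s,_=cv2.connectedComponentsWithStats(k);i=1+np.argmax(s[1:,4]);k=(l==i).astype(np.uint8);print(s[i])
th=np.linspace(0,2*np.pi,72,endpoint=False)
def sil(x,y):
    P=np.array([pj(C,(x+.025*np.cos(t),y+.025*np.sin(t),z))-[150,190] for z in(-.0096,-.0356) for t in th])
    m=np.zeros_like(k);cv2.fillConvexPoly(m,np.round(cv2.convexHull(P.astype(np.float32))*16).astype(int),1,cv2.LINE_8,4);return m
r=sorted(((sil(x,y)!=k).sum(),round(x,4),round(y,4)) for x in np.arange(-.008,.0081,.0005) for y in np.arange(-.006,.0061,.0005))
print(r[:4],k.sum())
R=np.array([[-.9296,.3686],[.3686,.9296]])
cap=np.array(r[0][1:])
for p in([.5446,.2482],):
    t=np.array(p)-R@cap;print("tcp at yaw158",t)
    o=ctrl.get_obs();print("tool cm",100*o["tool_rot"].T@(np.array([*t,.226])-o["position"]))
E
```

```text
[   52    23   147   182 18412]
[(np.int64(2580), np.float64(-0.001), np.float64(0.0)), (np.int64(2602), np.float64(-0.0015), np.float64(0.0)), (np.int64(2648), np.float64(-0.0015), np.float64(0.0005)), (np.int64(2659), np.float64(-0.001), np.float64(0.0005))] 18412
tcp at yaw158 [0.5436704 0.2485686]
tool cm [ 46.14435149 -13.34835678  -0.12403195]
```

servo_tool --pt "4.6 -1.3 0 0 0 -8.2" --pt "9.2 -2.7 0 0 0 -16.4" --pt "13.9 -4 0 0 0 -24.6" --pt "18.5 -5.3 0 0 0 -32.8" --pt "23.1 -6.7 0 0 0 -41"

```text
clock: 8.1
position: [0.5538, 0.0103, 0.2247]
tool_rot: [[-0.464, 0.886, -0.002], [0.886, 0.464, -0.0], [0.001, -0.002, -1.0]]
wrist_force: [1.0, -0.8, -3.2]
finger_gap: 0.566
grip_force: 68.3
```

servo_tool --pt "4.4 2 0 0 0 -8.2" --pt "8.8 4.1 0 0 0 -16.4" --pt "13.2 6.1 0 0 0 -24.6" --pt "17.6 8.2 0 0 0 -32.8" --pt "21.9 10.2 0 0 0 -41"

```text
clock: 8.72
position: [0.5436, 0.2516, 0.2246]
tool_rot: [[-0.932, 0.364, -0.002], [0.364, 0.932, -0.001], [0.002, -0.002, -1.0]]
wrist_force: [1.2, 0.1, -2.4]
finger_gap: 0.568
grip_force: 68.3
```

servo_tool --pt "0 0 1 0 0 0" --pt "0 0 2 0 0 0" --pt "0 0 2 0 0 0" --pt "0 0 2 0 0 0"

```text
clock: 9.22
position: [0.5446, 0.2493, 0.2065]
tool_rot: [[-0.929, 0.37, 0.0], [0.37, 0.929, -0.0], [-0.0, -0.0, -1.0]]
wrist_force: [0.8, 0.2, -2.0]
finger_gap: 0.573
grip_force: 68.3
```

```bash
python3 - <<'E'
from h import *
o=ctrl.get_obs();print(o['clock'],o['torque'],o['wrist_force'],o["position"],o["tool_rot"])
a=ctrl.get_image("scene");b=ctrl.get_image("top");cv2.imwrite("pics/s5.png",a);cv2.imwrite("pics/t5.png",b)
E
```

```text
9.225 [ 0.01321867 -0.02783624  0.01937569] [ 0.77223712  0.23782215 -1.95701173] [0.54459143 0.24931303 0.20646511] [[-9.29207408e-01  3.69558637e-01  8.06279219e-05]
 [ 3.69558632e-01  9.29207411e-01 -6.47994974e-05]
 [-9.88672765e-05 -3.04154285e-05 -9.99999995e-01]]
```

servo_tool --pt "0 0 0.8 0 0 0" --pt "0 0 1.2 0 0 0" --pt "0 0 1.4 0 0 0" --pt "0 0 1.5 0 0 0" --pt "0 0 1.5 0 0 0"

```text
clock: 9.95
position: [0.5444, 0.2503, 0.1913]
tool_rot: [[-0.93, 0.368, 0.0], [0.368, 0.93, -0.0], [-0.0, 0.0, -1.0]]
wrist_force: [0.1, 0.0, -1.8]
finger_gap: 0.569
grip_force: 68.3
```

servo_tool --pt "0 0 0.1 0 0 0" --pt "0 0 0.2 0 0 0" --pt "0 0 0.2 0 0 0"

```text
clock: 10.32
position: [0.5444, 0.2503, 0.1892]
tool_rot: [[-0.93, 0.368, -0.0], [0.368, 0.93, -0.0], [0.0, -0.0, -1.0]]
wrist_force: [1.3, -0.0, -2.2]
finger_gap: 0.57
grip_force: 68.3
```

servo_tool --pt "0 0 0.1 0 0 0" --pt "0 0 0.2 0 0 0" --pt "0 0 0.2 0 0 0"

```text
clock: 10.7
position: [0.5444, 0.2503, 0.1872]
tool_rot: [[-0.93, 0.368, -0.0], [0.368, 0.93, -0.0], [0.0, -0.0, -1.0]]
wrist_force: [0.5, 0.1, -2.3]
finger_gap: 0.573
grip_force: 68.3
```

servo_tool --pt "0 0 0.1 0 0 0" --pt "0 0 0.2 0 0 0" --pt "0 0 0.2 0 0 0"

```text
clock: 11.08
position: [0.5444, 0.2503, 0.1852]
tool_rot: [[-0.93, 0.368, -0.0], [0.368, 0.93, -0.0], [0.0, -0.0, -1.0]]
wrist_force: [-0.0, 0.6, -3.6]
finger_gap: 0.566
grip_force: 68.3
```

servo_tool --pt "0 0 0.1 0 0 0" --pt "0 0 0.2 0 0 0" --pt "0 0 0.2 0 0 0"

```text
clock: 11.45
position: [0.5445, 0.2503, 0.1834]
tool_rot: [[-0.93, 0.368, 0.0], [0.368, 0.93, 0.0], [-0.0, 0.0, -1.0]]
wrist_force: [-0.3, -0.2, -0.8]
finger_gap: 0.57
grip_force: 68.6
```

servo_tool --pt "0 0 0.1 0 0 0" --pt "0 0 0.2 0 0 0" --pt "0 0 0.2 0 0 0"

```text
clock: 11.82
position: [0.5446, 0.2504, 0.1818]
tool_rot: [[-0.93, 0.368, 0.001], [0.368, 0.93, 0.0], [-0.001, 0.001, -1.0]]
wrist_force: [-0.1, 0.9, 6.6]
finger_gap: 0.571
grip_force: 68.9
```

servo_tool --pt "0 0 0.1 0 0 0" --pt "0 0 0.2 0 0 0" --pt "0 0 0.2 0 0 0"

```text
clock: 12.2
position: [0.5446, 0.2504, 0.1801]
tool_rot: [[-0.93, 0.368, 0.001], [0.368, 0.93, 0.001], [-0.001, 0.001, -1.0]]
wrist_force: [-1.8, 0.1, 6.4]
finger_gap: 0.573
grip_force: 69.1
```

servo_tool --pt "0 0 0.1 0 0 0" --pt "0 0 0.2 0 0 0" --pt "0 0 0.2 0 0 0"

```text
clock: 12.58
position: [0.5447, 0.2505, 0.1785]
tool_rot: [[-0.93, 0.368, 0.002], [0.368, 0.93, 0.001], [-0.001, 0.001, -1.0]]
wrist_force: [-1.5, -0.6, 8.9]
finger_gap: 0.571
grip_force: 69.3
```

servo_tool --pt "0 0 0.1 0 0 0" --pt "0 0 0.15 0 0 0" --pt "0 0 0.15 0 0 0"

```text
clock: 12.95
position: [0.5447, 0.2504, 0.1773]
tool_rot: [[-0.93, 0.368, 0.002], [0.368, 0.93, 0.001], [-0.002, 0.002, -1.0]]
wrist_force: [-2.0, -0.9, 11.0]
finger_gap: 0.569
grip_force: 69.5
```

servo_tool --pt "0 0 0.05 0 0 0" --pt "0 0 0.1 0 0 0" --pt "0 0 0.1 0 0 0"

```text
clock: 13.32
position: [0.5449, 0.2505, 0.1771]
tool_rot: [[-0.93, 0.368, 0.003], [0.368, 0.93, 0.001], [-0.002, 0.002, -1.0]]
wrist_force: [-1.2, -1.1, 13.9]
finger_gap: 0.567
grip_force: 70.0
```

servo_tool --pt "0 0 0.1 0 0 0" --pt "0 0 0.15 0 0 0" --pt "0 0 0.15 0 0 0" --pt "0 0 0.15 0 0 0"

```text
clock: 13.82
position: [0.5451, 0.2506, 0.177]
tool_rot: [[-0.93, 0.368, 0.005], [0.368, 0.93, 0.002], [-0.004, 0.004, -1.0]]
wrist_force: [-3.6, -1.4, 21.7]
finger_gap: 0.568
grip_force: 70.7
```

```bash
python3 - <<'E'
from h import *
o=ctrl.get_obs();print(o['clock'],o['torque'],o['wrist_force'],o["position"])
a=ctrl.get_image("scene");b=ctrl.get_image("top")
A=cv2.resize(a[100:330,250:450],None,fx=2,fy=2,interpolation=cv2.INTER_CUBIC)
B=cv2.resize(b[80:310,130:330],None,fx=2,fy=2,interpolation=cv2.INTER_CUBIC)
cv2.imwrite("pics/c6.png",np.hstack([A,B]))
E
```

```text
13.825 [-0.65209964  0.95992896 -0.03552425] [-3.57326363 -1.4171109  21.69906798] [0.54509556 0.25055426 0.17696232]
```

View pics/c6.png

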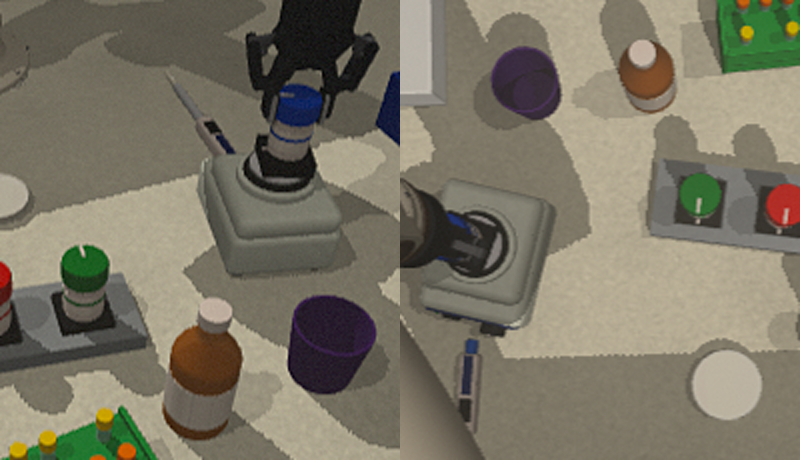

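The jar is upright and flat on the disc, with the head on its bottom stop: the z position has stopped changing and the force has risen to 22 N. Everything else is where it was, so I'm handing in.

```bash
python3 -c "
from station import ctrl
print(ctrl.hand_in())"
```

```text
the job is handed in; nothing more can be done
None
```

I tightened the blue cap to its stop in the rack, seated the jar on the drive post and handed the job in at about 14 s with the arm still gripping it and holding the head on its bottom stop (about 22 N); the foot dropped straight over the post, so I didn't need to slide it about, and nothing else was moved. No verdict came back from the hand-in.

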